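# Clip the bur block onto the bench rail

## Task

Mount the white bur block on the aluminium rail, in line with the blue band: hook its rigid lip under the rail's upper (far) edge with the red thumb-pad end still raised, then tilt that end down until the black foot clip snaps under the lower edge and the block sits flush. The rail's height above its panel is set by hand and differs each time, so find it by touch and ease the block on without forcing it; leave the hammer, jar and tray where they are, and let go.

Things in the scene. Friction and masses are not known exactly. Their poses are not given: they have to be found in the camera images.
- module: Loose bur block, 0.15 to 0.31 kg: white plastic, 61.5 mm long (x, from -36 to +25.5 mm) x 40 mm wide (y) x 52 mm tall (z); it starts upright on the bench. Origin: on the plane of its feet, under the seat centre; +x towards its lip end, z up. Eight thin burs (steel pins, brass heads) stand 14 mm out of its flat top at x = 10 and 19 mm.
- module_grip (a point): Where to grip the bur block, across its 40 mm width: mid-width, x = -5 mm from the seat centre, 40 mm above its feet, 12 mm below its top, 26 mm above its seat face. Fingertips reaching 19 mm below this point stay 7 mm clear of the rail's top face. Axes as the block's.
- module_thumb (a point): Centre of the red thumb pad on the block's flat top at its clip end, where it can be pressed: x = -27 mm, 38 mm above the seat face; the pad is 14 mm (x) by 34 mm (y). Axes as the block's.
- module_seat (a point): Centre of the block's flat underside (seat face), 14 mm above its feet, which lies on the rail's top face when mounted. At the +x end a rigid wall hangs from it: inner face at x = 21.5 mm, 4 mm thick, 14 mm deep. At the -x end a heel (x = -36 to -31 mm, 14 mm deep) protects the clip. Axes as the block's.
- module_lip (a point): Inner upper edge of the rigid lip, mid-width: x = 17.5 mm, 7 mm below the seat face. The lip points 4 mm inwards from the end wall; its underside is level with the feet, 14 mm below the seat face. The pocket between seat face and lip takes the edge of the rail's 4 mm flange; at 0.38 rad tilt (clip end up) some 1.5 mm of play is left. Axes as the block's.
- clip (a joint): Black slick sprung foot clip at the block's thumb-pad end: push-out (m), 0 at rest, 0.0055 at its stop; spring 3.2 N at rest plus 0.8 N per mm. Nose: in to x = -17 mm, flat on top 5.5 mm below the seat face, 45 degree ramp below. With the lip hooked, the ramp meets the rail's lower edge about 0.2 rad from flush; some 5 to 15 N on the thumb pad snaps it under; the block's weight does not.
- rail_mid (a point): Fixed point on the rail stand, 85 mm above the bench: mid-rail, in the plane of the rail's top face at its lowest setting. The true top face lies 0 to 9 mm above it along z; not measured, fixed during a run. Axes: sloped 20 degrees, +x up the slope away from the robot, to the upper edge; z square to the top face. A grey panel lies 18 mm below this point and reaches 65 mm either way in x.
- mark_mid (a point): Middle of the blue band, 40 mm wide along the rail, painted across the panel on both sides of the rail; in the plane of rail_mid, same axes. Aluminium T-rail: flange 200 mm long (y), 40 mm wide (x: edges at +20 and -20 mm), 4 mm thick, web 16 mm wide; black stops at both ends 8 mm proud. The block's seat centre belongs over this point, its +x along this +x.
- hammer: Bystander: hammer 220 mm long lying on the bench, wooden handle; origin on its underside at mid-length. Leave alone
- jar: Bystander: small jar with a green lid, 48 mm across, 55 mm tall; origin at the centre of its underside. Leave alone
- tray: Bystander: small open brass tray 70 x 90 x 22 mm; origin at the centre of its underside. Leave alone
There are look-alikes about, which are no part of the job. Of the things that look like the module, the smallest one is meant.

How it is judged:
By the outcome, as a careful person would: the job done as asked, in the order asked, and still so for the second after the job is handed in, with the robot touching nothing.
It also fails if it takes over 54 s, if anything falls off the work surface, if the arm or the gripper's body presses on something with over 40 N, if the wrist force passes 120 N, or if a joint passes its speed limit or range.

## Robot

A 7-joint arm with a two-finger parallel gripper is mounted at the origin on the work surface. World frame = base frame: x ahead of the robot, y to its left, z up, the work surface at z = 0. Lengths are in mm, angles in rad, forces in N, time in s.
With the tool pointing down it reaches from about 400 to 875 mm from the base axis. Payload 4.4 kg.
Tool frame: the origin (TCP) lies midway between the tips of the shut fingers; the grasp point (between the pads) lies 19 mm behind it; z points along the fingers, y is the direction in which the jaws open and shut (so a half turn about z gives the same grasp; the last joint's range is limited). The gripper opens to 85 mm and grips with 20 to 120 N. Pads are 22 mm wide; open, the fingers measure 114 mm over their backs; the gripper's body (76 mm by 85 mm) begins 54 mm behind the grasp point. The pads swing forward as they close: fully open they stand 13 mm farther back than shut.
Start: joints at [1.036, 0.628, 0.038, 1.517, -0.027, 0.996, -0.02], TCP at [293.709, -579.873, 231.313] pointing down, gripper open.
Joint ranges: [-3.06, 3.06], [-0.37, 2.12], [-1.25, 1.32], [0.18, 2.47], [-1.1, 4.24], [0.23, 1.98], [-2.94, 2.94]. Speed limits (rad/s): [2.57, 2.57, 3.14, 3.14, 3.14, 3.14, 3.14].

## Interface

Orientations are given as [roll, pitch, yaw] about the fixed x, y, z axes, in that order (R = Rz(yaw) Ry(pitch) Rx(roll)).
In Python, from cell import * gives the robot as it stands. The module is installed in compiled form; this text tells all that it offers.
- The arm moves only by the tool move_arm, never from a script. Its argument "series" is a list of rows, each a list of 2 entries, a list of its own where there are three numbers: the shift along the tool's x, y, z in m, then the turn about the tool's z in rad. In form: [[[x, y, z], yaw], ...]. A call has 1 to 5 rows; each row is the pose to reach, as a shift and turn from the pose measured when the call began, along the tool's axes at that moment; what a row does not reach only later rows make up. A row lasts 1/8 s, in which the tool goes at most 62.5 mm and 10.7 degrees, less where a joint would pass 70% of its speed; a pose out of reach is approached as far as the arm can. A call with a gripper value outside its range is refused whole. "claw" is the opening, from 0 (shut) to 1 (fully open), set as the call begins (left out, the last holds). The fingers move at their own pace and stop on an object; the grip force is fixed at half the most. Time passes only in rows, so rows that repeat a pose let the fingers close. It gives the time, the measured TCP pose, the force and the opening at its end, in the units of the state.
- read_state(): the state, without advancing time (a new reading comes with each control period).
- get_image(name): name is "scene" or "top" or "wrist"; returns the picture (480x640x3 uint8, blue, green, red); there is no depth.
- camera_model(name): a dict with "fov_y" (degrees; the focal length in pixels is half the picture's height over the tangent of half this angle, whatever the lens; pixels are square), "cx", "cy" (the principal point, pixels), "pose" (4x4, takes a point from camera to world coordinates); the wrist camera has in their place "tool_from_camera" (4x4, takes a point from camera to tool coordinates, whose origin is the TCP and whose axes are the flange's). Camera axes: x right, y down, z forward; pixel columns grow to the right and rows downward; lengths in mm; the calibration is good to about 2 mm. A picture is of the moment at which its call begins: read the wrist's pose just before it. camera_model takes no time and is no camera call.
- finish_job(): hands the job in, once; it reports no verdict.
The state is a dict: "clock": time; "qpos": joint angles; "qd": joint speeds; "tau": joint torques, N m; "eef_pos": TCP position; "tool_rot": TCP orientation; "force": force on the tool from outside, world axes, zero at the start; "torque": the same for the moment, N m; "width": finger opening in mm.
Only numpy, scipy, OpenCV 4.12 (cv2) and the standard library are available. Lean on these libraries where they do the work, as an engineer would, in place of code of your own. Each camera call takes 0.05 s, during which the arm holds its last target. There are 200 camera calls.

## Working session

There is one attempt and no reset: what is moved stays moved. The work goes in short steps, Python scripts to look and compute and a tool call to move; the robot and the scene stay as the last step left them, time stands still between calls to the robot, and variables do not carry over. Pictures are saved under pics/ and viewed, about 8 in all and at most 12, crops included, and the job is handed in when it is done.

Besides the shell and the picture viewer there is one more tool, called after "Emit:" by a JSON object that holds its "op" and its "data". move_arm: Moves the arm, as the interface text tells. Its arguments: {"type":"object","properties":{"series":{"type":"array"},"claw":{"type":"number"}},"required":["series"]}

```bash
mkdir -p pics; python3 - <<'E'
from cell import *
import cv2,numpy as np
s=read_state();print(s)
for n in("scene","top","wrist"):
    im=get_image(n);cv2.imwrite(f"pics/{n}0.png",im);m=camera_model(n);print(n,m)
E
```

```text
{'clock': 0.0, 'qpos': array([ 1.03621665,  0.62931146,  0.03842262,  1.51838565, -0.02697395,
        0.99625209, -0.02001646]), 'qd': array([ 9.39068678e-04,  7.93361714e-05,  1.54532959e-04, -7.14785736e-04,
       -1.98657868e-04,  2.19177774e-05,  8.34893692e-04]), 'tau': array([ 7.24402980e-04, -5.63395393e+01,  1.22695819e+00, -1.93444633e+01,
        1.11483966e-02,  1.05502910e-02, -1.54915313e-05]), 'eef_pos': array([ 293.41976455, -579.31433433,  230.40553852]), 'tool_rot': array([-3.13975390e+00,  3.30726737e-05,  4.68792667e-01]), 'force': array([-0.05689854,  0.13360456,  0.00714074]), 'torque': array([-0.03881427, -0.05393158, -0.01720111]), 'width': 85.30140872353114}
scene {'fov_y': 42.13411075516757, 'cx': 318.8332781729316, 'cy': 248.4360722781519, 'pose': array([[ 4.44900947e-01,  6.36402621e-01, -6.30122886e-01,
         1.37532730e+03],
       [ 8.95547156e-01, -3.10131170e-01,  3.19082980e-01,
        -4.12852582e+02],
       [ 7.64449677e-03, -7.06265079e-01, -7.07906209e-01,
         9.88709837e+02],
       [ 0.00000000e+00,  0.00000000e+00,  0.00000000e+00,

[... 209 characters left out ...]
   [-9.95633357e-01,  9.22307259e-02, -1.44121762e-02,
         3.40009674e+00],
       [-4.54050644e-03, -2.02052498e-01, -9.79364167e-01,
         8.35065320e+02],
       [ 0.00000000e+00,  0.00000000e+00,  0.00000000e+00,
         1.00000000e+00]])}
wrist {'fov_y': 61.03968514744506, 'cx': 320.9377209802397, 'cy': 242.13399316618597, 'tool_from_camera': array([[-3.95600355e-04, -9.55435925e-01, -2.95198300e-01,
         7.67432975e+01],
       [ 9.99999774e-01, -2.17305892e-04, -6.36786899e-04,
        -4.60107540e-01],
       [ 5.44260750e-04, -2.95198485e-01,  9.55435795e-01,
        -1.42489864e+02],
       [ 0.00000000e+00,  0.00000000e+00,  0.00000000e+00,
         1.00000000e+00]])}
```

View pics/top0.png

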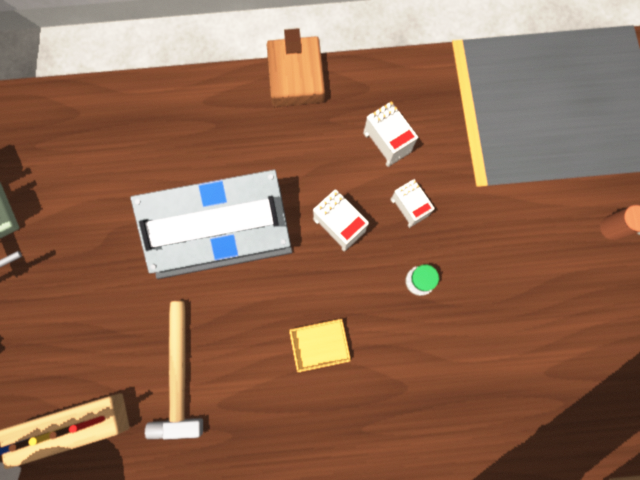

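View pics/scene0.png

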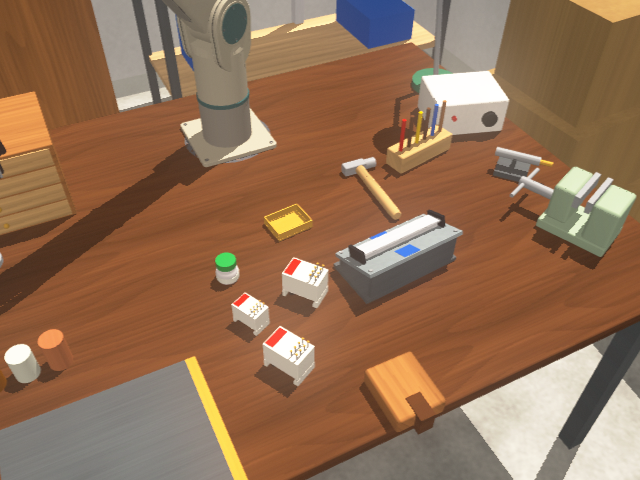

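```bash
cat > h.py <<'E'
import numpy as np,cv2
from cell import *
from scipy.spatial.transform import Rotation as R
def cam(n,s=None):
    m=camera_model(n)
    if n!="wrist": P=m["pose"]
    else:
        T=np.eye(4);T[:3,:3]=R.from_euler('xyz',s["tool_rot"]).as_matrix();T[:3,3]=s["eef_pos"];P=T@m["tool_from_camera"]
    return P,240/np.tan(np.radians(m["fov_y"]/2)),m["cx"],m["cy"]
def ray(c,uv):
    P,f,cx,cy=c;uv=np.atleast_2d(uv).astype(float)
    d=np.c_[(uv[:,0]-cx)/f,(uv[:,1]-cy)/f,np.ones(len(uv))]@P[:3,:3].T
    return P[:3,3],d
def onplane(c,uv,p0,n):
    o,d=ray(c,uv);t=((np.asarray(p0)-o)@n)/(d@n);return o+t[:,None]*d
def proj(c,X):
    P,f,cx,cy=c;q=(np.atleast_2d(X)-P[:3,3])@P[:3,:3];return np.c_[q[:,0]/q[:,2]*f+cx,q[:,1]/q[:,2]*f+cy]
def blobs(im,col,amin=40):
    b,g,r=[im[...,i].astype(int) for i in range(3)]
    m={'red':(r>150)&(g<70)&(b<70),'blue':(b>130)&(r<80)&(g<130)}[col].astype(np.uint8)
    cs,_=cv2.findContours(m,cv2.RETR_EXTERNAL,cv2.CHAIN_APPROX_NONE)
    return [c for c in cs if cv2.contourArea(c)>amin]
E
python3 - <<'E'
from h import *
Z=np.array([0,0,1.])
for n in("top","scene"):
    im=cv2.imread(f"pics/{n}0.png");c=cam(n)
    for b in blobs(im,'red'):
        p=onplane(c,b[:,0],[0,0,52],Z)[:,:2].astype(np.float32)
        print(n,'red',b[:,0].mean(0),cv2.minAreaRect(p))
    for b in blobs(im,'blue',60):
        q=cv2.approxPolyDP(b,3,True)[:,0]
        print(n,'blue',b[:,0].mean(0),q.tolist(), onplane(c,q,[0,0,70],Z).round(0).tolist() if len(q)<7 else '')
im=cv2.imread("pics/top0.png")
cv2.imwrite("pics/crop1.png",np.hstack([cv2.resize(im[90:260,300:450],None,fx=3,fy=3,interpolation=2),cv2.resize(im[160:285,120:300],(450,313),interpolation=2)[:,:].copy() if 0 else cv2.copyMakeBorder(cv2.resize(im[160:285,120:300],(340,236)),0,274,0,0,0)]))
E
```

```text
top red [352.24390244 227.80487805] ((580.9993896484375, -70.56005859375), (11.636387825012207, 37.82765197753906), 37.326133728027344)
top red [421.03333333 209.73333333] ((601.4266357421875, -190.32476806640625), (7.021381378173828, 26.622116088867188), 25.80950927734375)
top red [401.47727273 138.97727273] ((731.54052734375, -173.36318969726562), (11.280309677124023, 38.18778610229492), 27.74713706970215)
scene red [241.  299.5] ((601.31201171875, -190.56414794921875), (9.594411849975586, 30.305021286010742), 26.164113998413086)
scene red [292.14285714 266.        ] ((563.1552734375, -62.957366943359375), (14.262478828430176, 40.482967376708984), 36.203956604003906)
scene red [402.06153846 134.73846154] ((260.1739196777344, 392.1167297363281), (8.950294494628906, 142.14706420898438), 54.90688705444336)
scene blue [382.52941176  19.41176471] [[347, 0], [370, 19], [368, 47], [410, 37], [413, 9], [401, 0]] [[-488.0, 629.0, 70.0], [-326.0, 628.0, 70.0], [-161.0, 527.0, 70.0], [-161.0, 679.0, 70.0], [-329.0, 798.0, 70.0], [-407.0, 799.0, 70.0]]
```

View pics/crop1.png

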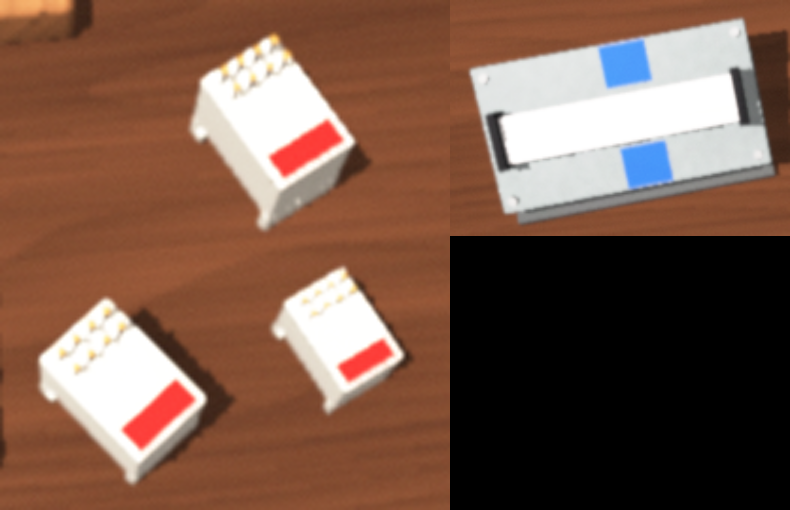

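```bash
cat >> h.py <<'E'
def blobs(im,col,amin=40):
    b,g,r=[im[...,i].astype(int) for i in range(3)]
    m={'red':(r>130)&(r-g>100)&(r-b>100),'blue':(b>110)&(b-r>75)}[col].astype(np.uint8)
    cs,_=cv2.findContours(m,cv2.RETR_EXTERNAL,cv2.CHAIN_APPROX_NONE)
    return [c for c in cs if cv2.contourArea(c)>amin]
E
python3 - <<'E'
from h import *
from scipy.optimize import least_squares
Z=np.array([0,0,1.]);B={}
for n in("top","scene"):
    im=cv2.imread(f"pics/{n}0.png");c=cam(n)
    for b in blobs(im,'red'):
        u=b[:,0].mean(0)
        if (n=="top" and abs(u-[421,210]).max()<6) or (n=="scene" and abs(u-[241,299]).max()<6):
            print(n,cv2.minAreaRect(onplane(c,b[:,0],[0,0,52],Z)[:,:2].astype(np.float32)))
    B[n]=[]
    for b in blobs(im,'blue'):
        u=b[:,0].mean(0)
        if (n=="top" and 195<u[0]<240) or (n=="scene" and 360<u[0]<430 and 200<u[1]<270):
            B[n].append(cv2.boxPoints(cv2.minAreaRect(b)) if 0 else b[:,0]); print(n,u,len(b),cv2.contourArea(b))
s20,c20=np.sin(np.radians(20)),np.cos(np.radians(20))
def loc(n,uv,p):
    X,Y,a=p;ca,sa=np.cos(a),np.sin(a)
    ex=np.array([ca*c20,sa*c20,s20]);ey=np.array([-sa,ca,0]);ez=np.cross(ex,ey);m=np.array([X,Y,85.])
    q=onplane(cam(n),uv,m-18*ez,ez)-m
    return np.c_[q@ex,q@ey]
# side edges of band y=+-20 (contour pts, inset .5px), outer extents symmetric
def res(p,ns=("top",)):
    r=[]
    for n in ns:
        out=[]
        for b in B[n]:
            l=loc(n,b,p);
            ymid=l[:,1];xm=np.median(l[:,0]);hx=np.ptp(l[:,0])/2;k=abs(l[:,0]-(l[:,0].max()+l[:,0].min())/2)<hx*.55
            s=l[k];r+=[ (s[s[:,1]>s[:,1].mean()][:,1].mean()+s[s[:,1]<s[:,1].mean()][:,1].mean())/2]
            out.append(l[:,0])
        a=max(o.max() for o in out);bb=min(o.min() for o in out);r.append((a+bb)/2)
    return r
for ns in(("top",),("top","scene")):
    f=least_squares(res,[620,230,.1],args=(ns,),method='trf',diff_step=1e-3);p=f.x;print(ns,p,f.fun.round(2))
    for n in("top","scene"):
        for b in B[n]:
            l=loc(n,b,p);print(n,l.min(0).round(1),l.max(0).round(1))
# panel corners picked in the top picture
print(loc("top",[[131,195.5],[276,171.5],[147,271.5],[289.5,247.5]],p).round(1))
E
```

```text
top ((601.4127807617188, -190.61231994628906), (10.83181381225586, 30.983179092407227), 25.745059967041016)
top [223.77647059 246.8       ] 85 488.5
top [212.24705882 193.29411765] 85 496.5
scene ((601.0675659179688, -191.4496612548828), (14.191315650939941, 32.645057678222656), 26.246091842651367)
scene [407.24489796 250.12244898] 49 150.5
('top',) [6.04498808e+02 1.50146628e+02 9.90666481e-02] [-0.  0. -0.]
top [-63.4 -20.2] [-26.5  20.1]
top [ 27.5 -20. ] [63.4 20. ]
scene [ 27.5 -19.6] [64.2 20.9]
('top', 'scene') [6.25523375e+02 1.55811728e+02 1.07327721e-01] [ -1.94  -2.64 -20.66   4.61  14.77]
top [-84.8 -22.3] [-47.5  18.4]
top [  7.1 -22.9] [43.4 17.5]
scene [ -3.9 -15.9] [33.4 24.8]
[[  47.1  127.5]
 [  40.5 -113.2]
 [ -81.6  132.3]
 [ -89.1 -110. ]]
```

```bash
cat >> h.py <<'E'
s20,c20=np.sin(np.radians(20)),np.cos(np.radians(20))
def frame(p):
    X,Y,a=p;ca,sa=np.cos(a),np.sin(a)
    ex=np.array([ca*c20,sa*c20,s20]);ey=np.array([-sa,ca,0]);return np.array([X,Y,85.]),np.array([ex,ey,np.cross(ex,ey)])
def loc(c,uv,p,h):
    m,F=frame(p);return (onplane(c,uv,m+h*F[2],F[2])-m)@F.T
E
python3 - <<'E'
from h import *
p=[604.5,150.1,.099]
for n in("top","scene"):
    im=cv2.imread(f"pics/{n}0.png");c=cam(n)
    m=(im.min(2)>225).astype(np.uint8)
    cs,_=cv2.findContours(m,cv2.RETR_EXTERNAL,cv2.CHAIN_APPROX_NONE)
    m0,F=frame(p);u0=proj(c,m0[None])[0]
    b=[q for q in cs if cv2.pointPolygonTest(q,(float(u0[0]),float(u0[1])),False)>=0]
    print(n,u0,[cv2.contourArea(q) for q in b])
    for q in b[:1]:
        for h in(0,4.5,9):
            l=loc(c,q[:,0],p,h);k=abs(l[:,1])<70;s=l[k]
            out=[]
            for e in(s[s[:,0]>0],s[s[:,0]<0]):
                out+=list(np.polyfit(e[:,1],e[:,0],1).round(3))
            print(h,out,l[:,1].min().round(1),l[:,1].max().round(1))
    print(loc(c,[[131,195.5],[276,171.5],[147,271.5],[289.5,247.5]],p,-18).round(1) if n=="top" else'')
    cv2.imwrite(f"pics/rail_{n}.png",m*255)
E
```

```text
top [216.58390556 221.52174425] [4618.0]
0 [np.float64(0.319), np.float64(33.877), np.float64(-0.004), np.float64(-19.71)] -87.9 123.2
4.5 [np.float64(0.321), np.float64(34.24), np.float64(-0.004), np.float64(-19.3)] -88.2 121.8
9 [np.float64(0.323), np.float64(34.603), np.float64(-0.004), np.float64(-18.886)] -88.4 120.4
[[  66.1  129.2  -18. ]
 [  61.4 -109.4  -18. ]
 [ -61.4  133.   -18. ]
 [ -66.9 -107.2  -18. ]]
scene [392.4954212  235.60038798] [745.0]
0 [np.float64(-0.002), np.float64(18.114), np.float64(-0.009), np.float64(-19.957)] -82.1 109.3
4.5 [np.float64(-0.001), np.float64(25.203), np.float64(-0.011), np.float64(-12.574)] -86.3 103.7
9 [np.float64(-0.0), np.float64(32.29), np.float64(-0.012), np.float64(-5.232)] -90.4 98.2
```

Candidates in the top picture are the white blocks at (391,133), (341,218) and (413,203). The one at (413,203) is the smallest. At z=52 its pad lands at the same place in both views, and the size fits, so it is my choice.

Emit:
{"op": "move_arm", "data": {"series": [[[0.055,-0.024,0],0],[[0.11,-0.048,0],0.005],[[0.165,-0.072,0],0.01],[[0.22,-0.096,0],0.015],[[0.27,-0.118,0],0.015]], "claw": 0.7}}

```text
clock: 0.78
eef_pos: [482.3, -350.1, 230.6]
tool_rot: [-3.14, -0.0, 0.455]
force: [1.2, -0.4, -0.9]
width: 60.0
```

Emit:
{"op": "move_arm", "data": {"series": [[[0.055,-0.025,0.02],0],[[0.11,-0.05,0.05],0],[[0.165,-0.075,0.08],0],[[0.199,-0.091,0.1],0],[[0.199,-0.091,0.1],0]]}}

```text
clock: 1.4
eef_pos: [622.3, -173.7, 127.8]
tool_rot: [-3.134, 0.0, 0.463]
force: [-0.0, 0.6, 0.4]
width: 59.6
```

```bash
python3 - <<'E'
from h import *
s=read_state();im=get_image("wrist");cv2.imwrite("pics/wrist1.png",im);c=cam("wrist",s);print(s["eef_pos"],s["tool_rot"],s["qd"].round(3).max())
for b in blobs(im,'red',200):
    print(b[:,0].mean(0),cv2.minAreaRect(onplane(c,b[:,0],[0,0,52],np.array([0,0,1.]))[:,:2].astype(np.float32)))
E
```

```text
[ 622.30400154 -173.68946802  127.78315103] [-3.13395596e+00  2.97262283e-04  4.63018609e-01] 0.074
[333.25517241 298.12413793] ((602.3657836914062, -190.46791076660156), (12.173681259155273, 32.31577682495117), 26.71249008178711)
[107.89423077 253.20673077] ((569.5634155273438, -63.05729293823242), (18.065292358398438, 46.36174392700195), 37.93036651611328)
[416.27586207  75.06896552] ((728.9832153320312, -172.16925048828125), (18.312728881835938, 46.200862884521484), 28.018117904663086)
```

View pics/wrist1.png

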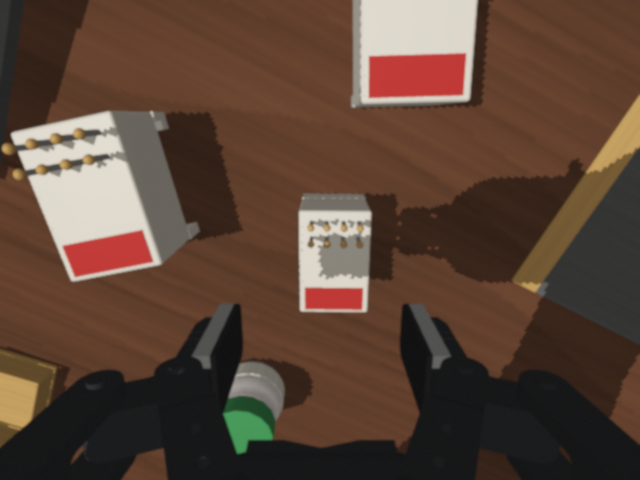

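Emit:
{"op": "move_arm", "data": {"series": [[[-0.004,0.006,0.02],0],[[-0.004,0.006,0.04],0],[[-0.004,0.006,0.055],0],[[-0.004,0.006,0.055],0],[[-0.004,0.006,0.055],0]]}}

```text
clock: 2.08
eef_pos: [620.5, -184.8, 74.3]
tool_rot: [-3.137, 0.001, 0.459]
force: [0.6, -0.6, 0.6]
width: 59.7
```

Emit:
{"op": "move_arm", "data": {"series": [[[0.003,-0.003,0.015],0],[[0.003,-0.003,0.03],0],[[0.003,-0.003,0.045],0],[[0.003,-0.003,0.053],0],[[0.003,-0.003,0.053],0]]}}

```text
clock: 2.7
eef_pos: [621.0, -180.6, 20.3]
tool_rot: [-3.136, 0.002, 0.459]
force: [0.1, -0.6, 0.4]
width: 59.9
```

Emit:
{"op": "move_arm", "data": {"series": [[[0,0,0],0],[[0,0,0],0],[[0,0,0],0],[[0,0,0],0],[[0,0,0],0]], "claw": 0}}

```text
clock: 3.32
eef_pos: [621.4, -180.9, 20.8]
tool_rot: [-3.137, 0.001, 0.459]
force: [0.1, -0.7, 3.5]
width: 39.2
```

Emit:
{"op": "move_arm", "data": {"series": [[[0,0,-0.015],0],[[0,0,-0.045],0],[[0,0,-0.09],0],[[0,0,-0.135],0],[[0,0,-0.135],0]]}}

```text
clock: 3.95
eef_pos: [624.4, -181.9, 160.3]
tool_rot: [3.141, -0.005, 0.459]
force: [0.5, -0.8, -4.0]
width: 39.5
```

Emit:
{"op": "move_arm", "data": {"series": [[[0.01,-0.025,0],0.04],[[0.03,-0.075,0],0.12],[[0.052,-0.125,0],0.2],[[0.072,-0.172,0],0.28],[[0.092,-0.22,0],0.357]]}}

```text
clock: 4.58
eef_pos: [607.8, 57.8, 159.3]
tool_rot: [-3.14, -0.002, 0.099]
force: [1.0, -0.7, -3.0]
width: 39.3
```

Emit:
{"op": "move_arm", "data": {"series": [[[0.002,-0.04,0],0],[[0.004,-0.075,0],0],[[0.005,-0.092,0],0],[[0.005,-0.092,0],0],[[0.005,-0.092,0],0]]}}

```text
clock: 5.2
eef_pos: [603.8, 147.1, 159.2]
tool_rot: [3.141, -0.001, 0.097]
force: [0.4, -0.8, -1.9]
width: 39.4
```

```bash
cat > look.py <<'E'
from h import *
import sys
tag=sys.argv[1]
s=read_state();p=[604.5,150.1,.101];print(s["eef_pos"].round(2),s["tool_rot"].round(4),s["force"].round(1))
im=get_image("wrist");cv2.imwrite(f"pics/w{tag}.png",im);c=cam("wrist",s)
Rm=R.from_euler('xyz',s["tool_rot"]).as_matrix()
for b in blobs(im,'red',200):
    q=onplane(c,b[:,0],s["eef_pos"]+[0,0,31.2],np.array([0,0,1.]))
    l=(q-s["eef_pos"])@Rm
    print('pad in tool',b[:,0].mean(0),cv2.minAreaRect(l[:,:2].astype(np.float32)))
for b in blobs(im,'blue',100):
    l=loc(c,b[:,0],p,-18);k=cv2.minAreaRect(l[:,:2].astype(np.float32));print('blue',b[:,0].mean(0).round(),l.min(0).round(1),l.max(0).round(1),k)
for n in("top","scene"):
    cv2.imwrite(f"pics/{n}{tag}.png",get_image(n))
E
python3 look.py 2
```

```text
[603.78 147.11 159.25] [ 3.1408e+00 -9.0000e-04  9.6600e-02] [ 0.4 -0.8 -1.9]
pad in tool [320.98062016 424.46511628] ((-21.80881118774414, -1.0496864318847656), (13.329753875732422, 33.176918029785156), 0.037534840404987335)
pad in tool [629.95081967 329.49180328] ((13.873230934143066, 93.90155792236328), (4.693015098571777, 7.627474308013916), 57.106666564941406)
blue [316. 165.] [ 28.7 -19.3 -18. ] [ 63.8  20.2 -18. ] ((46.246604919433594, 0.4403705596923828), (39.45730972290039, 34.94816589355469), 89.70327758789062)
```

View pics/w2.png

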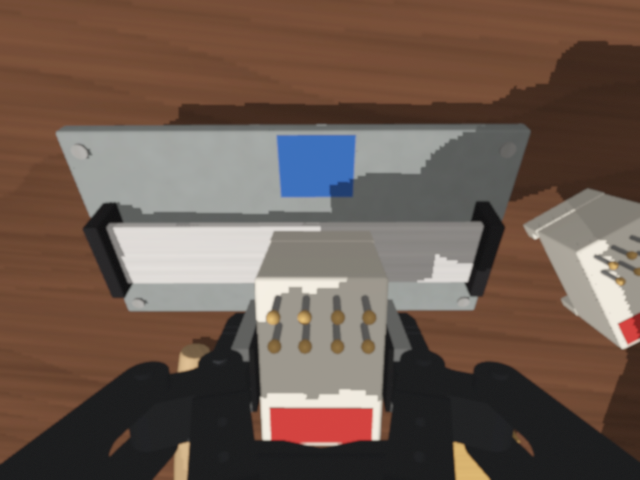

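The wrist view shows the block in the jaws, level and with its pad in line. The rail's upper edge lies on row 222 and its lower edge near row 282, and the blue band is at (316,165), matching my fit. Next I estimate the rail height from these edges.

```bash
python3 - <<'E'
from h import *
s=dict(eef_pos=np.array([603.78,147.11,159.25]),tool_rot=[3.1408,-.0009,.0966]);c=cam("wrist",s)
im=cv2.imread("pics/w2.png").astype(int).sum(2)
for u in(160,200,230,420,460):
    col=im[:,u];print(u,[ (v,int(col[v+1]-col[v-1])) for v in range(205,300) if abs(col[v+1]-col[v-1])>120])
for h in(0,3,6,9): print(h,loc(c,[[200,222.5],[160,282]],[604.5,150.1,.101],h).round(1).tolist())
E
```

```text
160 [(211, -133), (212, -134), (226, 124), (227, 129)]
200 [(212, -130), (213, -132), (226, 135)]
230 [(212, -133), (213, -136), (226, 130)]
420 [(279, 130), (280, 122)]
460 [(262, 134), (263, 158)]
0 [[23.6, 61.9, -0.0], [-18.8, 93.4, -0.0]]
3 [[25.6, 60.9, 3.0], [-16.0, 91.8, 3.0]]
6 [[27.7, 59.8, 6.0], [-13.3, 90.2, 6.0]]
9 [[29.7, 58.7, 9.0], [-10.5, 88.6, 9.0]]
```

Emit:
{"op": "move_arm", "data": {"series": [[[0,-0.003,0.015],-0.003],[[0,-0.003,0.03],-0.003],[[0,-0.003,0.041],-0.003],[[0,-0.003,0.041],-0.003],[[0,-0.003,0.041],-0.003]]}}

```text
clock: 5.98
eef_pos: [604.0, 150.6, 118.6]
tool_rot: [-3.141, -0.002, 0.099]
force: [0.1, 0.2, -3.1]
width: 39.1
```

Emit:
{"op": "move_arm", "data": {"series": [[[0,0,0.003],0],[[0,0,0.006],0],[[0,0,0.008],0],[[0,0,0.009],0],[[0,0,0.01],0]]}}

```text
clock: 6.6
eef_pos: [604.1, 150.7, 108.6]
tool_rot: [-3.141, -0.002, 0.099]
force: [0.8, -0.2, -1.9]
width: 39.3
```

Emit:
{"op": "move_arm", "data": {"series": [[[0,0,0.001],0],[[0,0,0.002],0],[[0,0,0.003],0],[[0,0,0.004],0],[[0,0,0.005],0]]}}

```text
clock: 7.22
eef_pos: [604.1, 150.6, 103.5]
tool_rot: [-3.141, -0.002, 0.099]
force: [0.3, 0.7, -2.2]
width: 39.0
```

Emit:
{"op": "move_arm", "data": {"series": [[[0,0,0.001],0],[[0,0,0.0015],0],[[0,0,0.002],0],[[0,0,0.0025],0],[[0,0,0.0025],0]]}}

```text
clock: 7.85
eef_pos: [604.1, 150.7, 101.0]
tool_rot: [-3.141, -0.002, 0.099]
force: [0.2, 0.3, -2.9]
width: 38.8
```

Emit:
{"op": "move_arm", "data": {"series": [[[0,0,0.0005],0],[[0,0,0.001],0],[[0,0,0.0015],0],[[0,0,0.0015],0],[[0,0,0.0015],0]]}}

```text
clock: 8.48
eef_pos: [604.1, 150.7, 99.6]
tool_rot: [-3.141, -0.002, 0.099]
force: [-0.9, -0.3, 0.6]
width: 39.2
```

Emit:
{"op": "move_arm", "data": {"series": [[[0,0,-0.001],0],[[-0.001,0,-0.001],0],[[-0.002,0,-0.001],0],[[-0.003,0,-0.001],0],[[-0.004,0,-0.001],0]]}}

```text
clock: 9.1
eef_pos: [600.0, 150.3, 100.6]
tool_rot: [-3.141, -0.002, 0.1]
force: [0.3, 0.3, -3.2]
width: 39.1
```

Emit:
{"op": "move_arm", "data": {"series": [[[-0.0005,0,0],0],[[-0.001,0,0],0],[[-0.0015,0,0],0],[[-0.0015,0,0],0],[[-0.0015,0,0],0]]}}

```text
clock: 9.72
eef_pos: [598.5, 150.1, 100.6]
tool_rot: [-3.141, -0.002, 0.099]
force: [-0.9, -0.3, -2.9]
width: 39.5
```

Emit:
{"op": "move_arm", "data": {"series": [[[-0.0003,0,0],0],[[-0.0006,0,0],0],[[-0.001,0,0],0],[[-0.001,0,0],0],[[-0.001,0,0],0]]}}

```text
clock: 10.35
eef_pos: [598.3, 150.1, 100.7]
tool_rot: [-3.141, -0.003, 0.099]
force: [3.3, -0.1, -4.0]
width: 39.0
```

Emit:
{"op": "move_arm", "data": {"series": [[[0.0003,0,0.0003],0],[[0.0003,0,0.0006],0],[[0.0003,0,0.0009],0],[[0.0003,0,0.0009],0]]}}

```text
clock: 10.85
eef_pos: [598.4, 150.1, 99.8]
tool_rot: [-3.141, -0.003, 0.099]
force: [0.5, -0.0, -2.3]
width: 39.0
```

Emit:
{"op": "move_arm", "data": {"series": [[[0,0,0],0],[[0,0,0],0],[[0,0,0],0],[[0,0,0],0]], "claw": 0.6}}

```text
clock: 11.35
eef_pos: [598.4, 150.1, 99.9]
tool_rot: [-3.141, -0.003, 0.099]
force: [0.6, -0.8, -0.5]
width: 51.1
```

```bash
python3 look.py 3; python3 - <<'E'
import cv2,numpy as np
a=cv2.imread("pics/w3.png");b=cv2.imread("pics/scene3.png")
cv2.imwrite("pics/v3.png",np.hstack([cv2.resize(a,(400,300)),cv2.resize(b[170:320,300:500],(400,300),interpolation=2)]))
E
```

```text
[598.36 150.1   99.89] [-3.1413e+00 -3.1000e-03  9.9400e-02] [ 0.6 -0.8 -0.5]
pad in tool [321.02136752 422.28632479] ((-20.51431655883789, -0.989741325378418), (31.011051177978516, 10.022139549255371), 89.98499298095703)
blue [324. 168.] [ 28.6 -19.5 -18. ] [ 64.1  20.1 -18. ] ((46.32012176513672, 0.3596839904785156), (39.592864990234375, 35.47962188720703), 89.8780746459961)
```

View pics/v3.png

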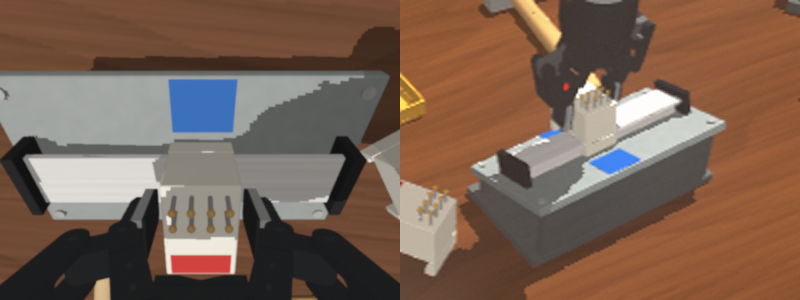

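The block stays hooked, with its pad end resting partly down; the pad is near (200,264) in the left half. The burs are clear of the gripper. Next: rise, shut the fingers and go above the pad.

Emit:
{"op": "move_arm", "data": {"series": [[[0,0,-0.01],0],[[0,0,-0.025],0],[[0,0,-0.045],0],[[0,0,-0.06],0],[[0,0,-0.06],0]]}}

```text
clock: 12.12
eef_pos: [599.3, 150.4, 161.7]
tool_rot: [-3.141, -0.006, 0.099]
force: [-0.1, -0.5, -0.7]
width: 51.5
```

Emit:
{"op": "move_arm", "data": {"series": [[[-0.015,0,0],0],[[-0.03,0,0],0],[[-0.04,0.0005,0],0],[[-0.04,0.0005,0],0],[[-0.04,0.0005,0],0]], "claw": 0}}

```text
clock: 12.75
eef_pos: [560.2, 145.9, 161.4]
tool_rot: [-3.141, -0.007, 0.099]
force: [0.6, -0.9, 0.2]
width: -0.0
```

```bash
python3 look.py 4; python3 - <<'E'
import cv2,numpy as np
a=cv2.imread("pics/w4.png");b=cv2.imread("pics/scene4.png")
cv2.imwrite("pics/v4.png",np.hstack([cv2.resize(a,(400,300)),cv2.resize(b[170:320,300:500],(400,300),interpolation=2)]))
E
```

```text
[560.16 145.92 161.44] [-3.1407 -0.0072  0.0994] [ 0.6 -0.9  0.2]
pad in tool [300.03738318 264.06542056] ((36.06525802612305, -6.113921642303467), (10.245383262634277, 7.094411849975586), 89.99280548095703)
blue [323.  78.] [ 28.7 -19.4 -18. ] [ 63.8  20.1 -18. ] ((46.25090026855469, 0.37966346740722656), (39.43522644042969, 34.96620559692383), 89.8772964477539)
```

View pics/v4.png

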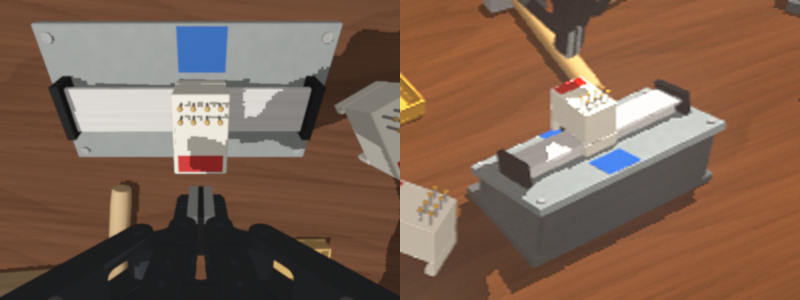

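The block sits hooked on the rail in line with the band, tilted, with its pad at about (321,262) in the wrist frame. I check the pad's position with a looser mask.

```bash
cat > pad.py <<'E'
from h import *
import sys
def pad(tag,s,z):
    out=[]
    for n in("wrist","scene","top"):
        im=cv2.imread(f"pics/{'w' if n=='wrist' else n}{tag}.png").astype(int);c=cam(n,s)
        m=((im[...,2]>70)&(im[...,2]>1.8*im[...,1])&(im[...,2]-im[...,0]>50)&(im[...,1]<75)).astype(np.uint8)
        k,l,st,ce=cv2.connectedComponentsWithStats(m)
        e=proj(c,[[571,146.7,z]])[0]
        i=1+np.argmin([np.hypot(*(ce[j]-e))+(1000 if st[j,4]<40 else 0) for j in range(1,k)])
        out.append((n,ce[i].round(1),st[i],ray(c,ce[i])));print(n,e.round(1),ce[i].round(1),st[i],onplane(c,ce[i],[0,0,z],np.array([0,0,1.])).round(1))
    A=0;b=0
    for _,_,_,(o,d) in out[:2]:
        d=d[0]/np.linalg.norm(d[0]);Q=np.eye(3)-np.outer(d,d);A=A+Q;b=b+Q@o
    X=np.linalg.solve(A,b);m,F=frame([604.5,150.1,.101]);print("pad xyz",X.round(1),"rail frame",((X-m)@F.T).round(1))
if __name__=="__main__":
    pad("4",dict(eef_pos=np.array([560.16,145.92,161.44]),tool_rot=[-3.1407,-.0072,.0994]),123.)
E
python3 pad.py
```

```text
wrist [323.9 262.2] [321.9 261.6] [ 287  250   69   25 1627] [[571.2 147.7 123. ]]
scene [384.4 212.9] [384.5 212.5] [378 209  14   8  48] [[569.9 147.7 123. ]]
top [214.7 236.4] [352.6 227.6] [341 217  24  23 235] [[565.  -64.2 123. ]]
pad xyz [571.1 147.4 123.8] rail frame [-18.2   0.7  47.9]
```

Emit:
{"op": "move_arm", "data": {"series": [[[-0.001,-0.001,0.01],0],[[-0.0015,-0.001,0.022],0],[[-0.0015,-0.001,0.032],0],[[-0.0015,-0.001,0.035],0],[[-0.0015,-0.001,0.035],0]]}}

```text
clock: 13.52
eef_pos: [558.6, 146.7, 126.0]
tool_rot: [-3.141, -0.006, 0.099]
force: [-0.9, 1.2, -0.5]
width: 0.2
```

Emit:
{"op": "move_arm", "data": {"series": [[[0,0,0.001],0],[[0,0,0.002],0],[[0,0,0.003],0],[[0,0,0.0035],0],[[0,0,0.004],0]]}}

```text
clock: 14.15
eef_pos: [558.5, 146.7, 122.2]
tool_rot: [-3.141, -0.006, 0.099]
force: [-1.8, 0.1, 3.7]
width: -0.3
```

Contact at about z = 122.5, as expected. Pressing on gently.

Emit:
{"op": "move_arm", "data": {"series": [[[0,0,0.001],0],[[0,0,0.0015],0],[[0,0,0.002],0],[[0,0,0.0025],0],[[0,0,0.003],0]]}}

```text
clock: 14.78
eef_pos: [558.7, 146.8, 119.0]
tool_rot: [-3.141, -0.007, 0.099]
force: [1.1, -0.3, -0.3]
width: -0.1
```

Emit:
{"op": "move_arm", "data": {"series": [[[0,0,0.0007],0],[[0,0,0.0014],0],[[0,0,0.002],0],[[0,0,0.0025],0],[[0,0,0.003],0]]}}

```text
clock: 15.4
eef_pos: [558.8, 146.8, 116.0]
tool_rot: [-3.141, -0.007, 0.099]
force: [-0.0, -0.0, -0.3]
width: -0.2
```

Emit:
{"op": "move_arm", "data": {"series": [[[0,0,0.0005],0],[[0,0,0.001],0],[[0,0,0.0015],0],[[0,0,0.002],0],[[0,0,0.002],0]]}}

```text
clock: 16.02
eef_pos: [558.8, 146.7, 113.9]
tool_rot: [-3.141, -0.007, 0.099]
force: [0.1, 0.0, 0.6]
width: -0.2
```

```bash
python3 look.py 5; python3 - <<'E'
import cv2,numpy as np
a=cv2.imread("pics/w5.png");b=cv2.imread("pics/scene5.png")
cv2.imwrite("pics/v5.png",np.hstack([cv2.resize(a,(400,300)),cv2.resize(b[170:320,300:500],(400,300),interpolation=2)]))
E
```

```text
[558.78 146.73 113.94] [-3.1409 -0.0066  0.0993] [0.1 0.  0.6]
blue [326.  61.] [ 28.5 -19.4 -18. ] [ 64.   20.2 -18. ] ((46.27046203613281, 0.3751029968261719), (39.571571350097656, 35.420169830322266), 89.8716812133789)
```

View pics/v5.png

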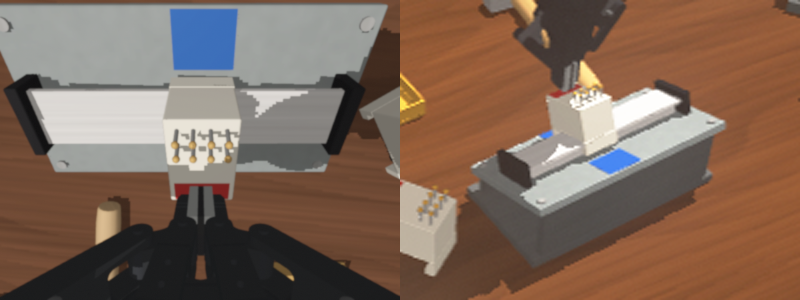

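Emit:
{"op": "move_arm", "data": {"series": [[[0,0,0.0004],0],[[0,0,0.0008],0],[[0,0,0.0012],0],[[0,0,0.0012],0]]}}

```text
clock: 16.68
eef_pos: [558.8, 146.7, 112.7]
tool_rot: [-3.141, -0.007, 0.099]
force: [0.7, -0.2, 0.9]
width: 0.0
```

Emit:
{"op": "move_arm", "data": {"series": [[[0,0,0.0004],0],[[0,0,0.0008],0],[[0,0,0.0012],0],[[0,0,0.0012],0]]}}

```text
clock: 17.18
eef_pos: [557.9, 146.7, 111.7]
tool_rot: [-3.141, -0.005, 0.099]
force: [-3.2, -0.2, 5.5]
width: 0.4
```

Emit:
{"op": "move_arm", "data": {"series": [[[0,0,-0.01],0],[[0,0,-0.03],0],[[-0.01,0,-0.05],0],[[-0.02,0,-0.05],0],[[-0.02,0,-0.05],0]]}}

```text
clock: 17.8
eef_pos: [536.6, 144.5, 161.2]
tool_rot: [-3.141, -0.004, 0.1]
force: [1.4, -0.3, -0.2]
width: -0.0
```

```bash
python3 look.py 6; python3 - <<'E'
from h import *
from pad import pad
s=read_state();pad("6",s,112.)
c=cam("wrist",s);m,F=frame([604.5,150.1,.101])
# expected top-face pad corners if flush (h=1) against picture
for h,t in((1,0),(1,.1),(1,.2)):
    v=np.array([[x-20,y,38] for x in(-34,-20) for y in(-17,17)],float)
    q=np.c_[v[:,0]*np.cos(t)+v[:,2]*np.sin(t)+20,v[:,1],-v[:,0]*np.sin(t)+v[:,2]*np.cos(t)+h]
    print(t,proj(c,m+q@F).round(0).tolist(),proj(cam("scene"),m+q@F).mean(0).round(1))
a=cv2.imread("pics/w6.png");b=cv2.imread("pics/scene6.png")
cv2.imwrite("pics/v6.png",np.hstack([cv2.resize(a,(400,300)),cv2.resize(b[170:320,300:500],(400,300),interpolation=2)]))
E
```

```text
[536.6  144.55 161.22] [-3.1409 -0.0036  0.0996] [ 1.4 -0.3 -0.2]
pad in tool [301.92134831 221.11235955] ((48.239585876464844, -6.214109420776367), (5.806514739990234, 7.621500492095947), 0.004358481615781784)
blue [325.  32.] [ 28.8 -19.4 -18. ] [ 58.2  20.  -18. ] ((43.50582504272461, 0.34246253967285156), (39.39663314819336, 29.25969123840332), 89.88410186767578)
wrist [325.6 210.5] [323.7 221.4] [ 290  211   67   22 1395] [[565.6 147.1 112. ]]
scene [384.  216.8] [403.4 130.7] [401 119   5  24  54] [[320.5 350.3 112. ]]
top [216.2 238. ] [352.6 227.6] [341 217  24  23 235] [[567.5 -65.3 112. ]]
pad xyz [617.8 147.2 351.6] rail frame [103.3  -4.2 246.1]
0 [[360.0, 233.0], [291.0, 233.0], [362.0, 209.0], [290.0, 209.0]] [382.5 215.3]
0.1 [[361.0, 232.0], [290.0, 232.0], [363.0, 206.0], [289.0, 206.0]] [383.4 214. ]
0.2 [[363.0, 230.0], [289.0, 230.0], [364.0, 201.0], [288.0, 201.0]] [384.4 212.8]
```

View pics/v6.png

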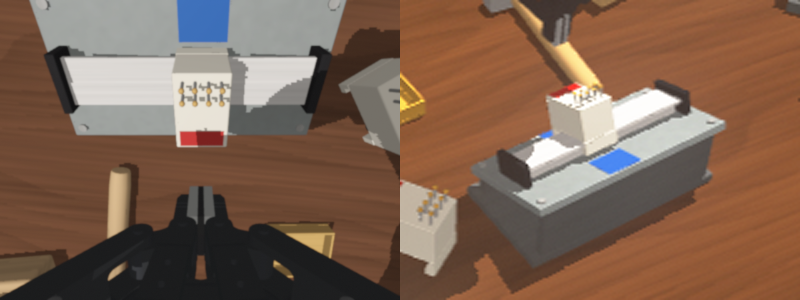

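```bash
python3 -c "
from cell import *
print(finish_job())"
```

```text
the job is handed in; nothing more can be done
None
```

The bur block is mounted on the rail and the job is handed in, at about 18 s of the 54 s allowed.

**What I did**
- I chose the smallest of the three look-alike white blocks, at (413,203) in the top picture. Its pad landed at the same place in two views at 52 mm height, which confirmed the choice.
- Holding the block level, I lowered it past the rail's upper edge until it touched. That put the rail about 1 mm above its lowest setting.
- I slid the lip under the edge until the end wall met the rail at about 3 N, then let go.
- With the fingers shut, I pressed the red pad. I read 3.7 N, then the block dropped away from the fingers, which fits the clip snapping under.

**Last checks**
- **Flush:** in the last wrist picture the pad spans rows 211–232. Flush predicts 209–233; a 0.1 rad tilt would give 206–232.
- **In line:** the block is about 0.7–0.9 mm from the middle of the blue band.
- **Firm:** a second press met solid resistance of 5.5 N. Contact came about 1.5 mm lower than I had worked out, probably because the fingertips are rounded.
- **Clear:** the robot was touching nothing, and I moved nothing near the hammer, jar or tray. I did not measure their positions again.

**Not confirmed:** my colour mask missed the pad in the final scene and top pictures, so the flush figure rests on the wrist view alone, though the scene picture looks seated. I also never saw the clip itself under the lower edge. That it snapped is judged from the forces and the block's pose.

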